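# Seat the roller and set the keeper's running clearance

### The arm

A 6-joint arm with a two-finger parallel gripper is mounted at the origin on a cart in front of the work surface, level with it; the furniture and walls round the work are solid. World frame = base frame: x ahead of the robot, y to its left, z up, the work surface at z = 0. Lengths are in m, angles in rad, forces in N, time in s.
With the tool pointing down it reaches from about 0.425 to 0.95 m from the base axis. Payload 3.5 kg.
Tool frame: the origin (TCP) lies midway between the tips of the shut fingers; the grasp point (between the pads) lies 19 mm behind it (ctrl.hold_point_z is the distance from the TCP to the grasp point, in m); z points along the fingers, y is the line along which they close (so a half turn about z gives the same grasp; the last joint's range is limited). The gripper opens to 85 mm and grips with 20 to 120 N. Pads are 22 mm wide; open, the fingers measure 114 mm over their backs; the gripper's body (76 mm by 85 mm) begins 54 mm behind the grasp point. The pads swing forward as they close: fully open they stand 13 mm farther back than shut.
Start: joints at [-1.281, 0.286, 1.577, -0, 1.279, -0.15], TCP at [0.287, -0.611, 0.195] pointing down, gripper open.
Joint ranges: [-2.77, 2.77], [-0.9, 2.22], [0.21, 2.48], [-1.53, 4.67], [0.24, 2.81], [-2.84, 2.84]. Speed limits (rad/s): [2.79, 2.79, 3.14, 3.14, 3.14, 3.14].

### API

Orientations are given as a unit quaternion [x, y, z, w].
In Python, from plant import readout, cams, sign_off, ctrl gives the robot as it stands. The module is installed in compiled form; this text tells all that it offers.
- The arm moves only by the tool step_arm, never from a script. Its argument "increments" is a list of rows, each a list of 2 entries, a list of its own where there are three numbers: the shift along the world's x, y, z in mm, then the turn, a rotation vector about the world's x, y, z in rad. In form: [[[x, y, z], [rx, ry, rz]], ...]. A call has 1 to 8 rows; each row shifts and turns the commanded pose from where the row before left it; what a row does not reach is not made up. A row lasts 1/12 s, in which the tool goes at most 41.7 mm and 7.16 degrees, less where a joint would pass 70% of its speed; a pose out of reach is approached as far as the arm can. A call is refused whole if a number of a shift passes 41.7 or a number of a turn 0.125, either way. A call with a gripper value outside its range is refused whole. "fingers" is the opening, from -1 (shut) to 1 (fully open), set as the call begins (left out, the last holds). The fingers move at their own pace and stop on an object; "grip_force" is the grip in N (left out, the last holds). Time passes only in rows, so rows that do not move let the fingers close. It gives the time, the measured TCP pose, the force, the opening and the grip force at its end, in the units of the state.
- readout.get_state(): the state, without advancing time (a new reading comes with each control period).
- cams.read_camera(name): name is "side" or "top"; returns the picture (384x512x3 uint8, red, green, blue); there is no depth.
- cams.get_calibration(name): a dict with "fx", "fy", "cx", "cy" (pixels), "eye" and "rotation" of the camera in the world. Camera axes: x right, y up, looking along -z (the intrinsics and any distortion apply to the point x, -y, -z); pixel columns grow to the right and rows downward; lengths in m; the calibration is good to about 2 mm. A picture is of the moment at which its call begins. get_calibration takes no time and is no camera call.
- sign_off(): hands the job in; it is judged then, once.
The state is a dict: "time": time; "qpos": joint angles; "dq": joint speeds; "joint_efforts": joint torques, N m; "eef_pos": TCP position; "tcp_rot": TCP orientation; "contact_force": force on the tool from outside, world axes, zero at the start; "wrist_torque": the same for the moment, N m; "opening": opening from 0.0 (shut) to 1.0 (fully open); "finger_force": force on a finger pad.
Only numpy, scipy, OpenCV 4.12 (cv2) and the standard library are available. Lean on these libraries where they do the work, as an engineer would, in place of code of your own. Each camera call takes 0.05 s, during which the arm holds its last target. There are 200 camera calls.

### The job

Roll the loose roller along its bed, without lifting it off, until it lies against the steel end stop under the keeper. Then turn the orange wing thumbscrew clockwise until it seats, back it off a quarter turn so that the roller can run free, and finish still gripping the wing at that setting. Leave the bottle, the timer and the dish beside the bed where they are.

Things in the scene. Friction and masses are not known exactly. Their poses are not given: they have to be found in the camera images.
- bed: grey bed with blue sides, fixed, 225 x 126 mm (bed x -125 to +100 mm); origin on the worktop, +x is the rolling direction, z up. Aluminium deck for the roller: 16 mm high, from x = -120 mm to the end stop. Blue side rails: tops 30 mm high, inner faces at y = +-52 mm; blue front lip 24 mm high at x = -120 to -125 mm. Behind the stop a post 60 mm wide, 40 mm high carries keeper and screw.
- roller: loose black roller with steel ends and a yellow line along it, 24 mm in diameter, 100 mm long, 0.1 to 0.2 kg, lying across the bed with 2 mm play at each end; origin at its centre, 28 mm above the worktop; its y is the roller's axis. It rolls easily when pushed at mid length from behind, and stops when the push stops.
- roller_place (a point): point on the bed where the roller's centre is when it touches the end stop: bed x = +30 mm, y = 0, 28 mm high
- wing: orange wing grip of the thumbscrew, on the upright screw axis (bed x = +75 mm, y = 0): a bar 40 mm long (its x), 10 mm thick (its y), 26 mm tall; origin at its middle, 76 mm above the worktop when seated, up to 4 mm higher unscrewed. White dot on top at its +x end. Pinch it from above across its thickness. Seated, its x points along the bed's x.
- thumbscrew (a joint): angle of the thumbscrew in rad: 0 fully unscrewed, grows as it is turned clockwise seen from above (tightening), 3.2 at the hard seat. It has about 0.06 N m of friction and stays where it is left. It may have to be gripped more than once to reach the seat.
- saline_bottle: white squeeze bottle, 43 mm in diameter, 140 mm tall, standing to the left; bystander
- timer: white lab timer, 38 x 72 x 58 mm, standing to the right; bystander
- petri_dish: clear flat dish, 66 mm in diameter, 15 mm tall, to the right of the bed; bystander
- end_stop (a point): middle of the top edge of the steel end stop's upright face, which meets the roller: bed x = +42 mm, 32 mm high
- keeper_nose (a point): middle of the lower front edge of the keeper, a dark steel strap 6 mm thick, 56 mm wide, that reaches from the post over stop and roller to bed x = +28 mm; its underside is 40 mm high when the screw is seated and rises with the screw, 8 mm per turn. Two guide pins beside the screw (y = +-22 mm) end 54 mm high.

How it is judged:
On the way, in this order (a step that is already met when the one before it is completed fails the run):
1. the roller has been rolled against the end stop (centre within 5 mm of its place) (distance between roller and roller_place below 0.005 m), for 0.2 s.
2. the thumbscrew is seated (within 0.1 rad of the hard seat) (value of joint thumbscrew above 3.1 rad), for 0.1 s.
At the end, for the whole second after the job is handed in: the thumbscrew stands still a quarter turn (1.57 rad, within 0.35 rad) back from its seat, the fingers are gripping its wing (more than 2 N), and the roller still lies against the end stop (centre within 6 mm of its place) (value of joint thumbscrew between 1.279 and 1.979 rad and contact force between the fingers and wing above 2 N and not (velocity of joint thumbscrew above 0.1 rad/s or velocity of joint thumbscrew below -0.1 rad/s) and distance between roller and roller_place below 0.006 m); the arm keeps its last pose, push and grip.
It fails at once if the roller is lifted off the bed (more than 8 mm) (z of roller in the frame of bed above 0.036 m).
It fails at once if a bystander is moved more than 25 mm (distance of any of saline_bottle, timer, petri_dish from where it was at the start of the episode above 0.025 m).
It also fails if it takes over 72 s, if anything falls off the work surface, if the arm or the gripper's body presses on something with over 40 N, if the wrist force passes 120 N, or if a joint passes its speed limit or range.

## Working session

There is one attempt and no reset: what is moved stays moved. The work goes in short steps, Python scripts to look and compute and a tool call to move; the robot and the scene stay as the last step left them, time stands still between calls to the robot, and variables do not carry over. Pictures are saved under pics/ and viewed, at most 10 in all, crops included, and the job is handed in when it is done.

Besides the shell and the picture viewer there is one more tool, called after "Emit:" by a JSON object that holds its "op" and its "data", one argument or row to a line. step_arm: Moves the arm, as the interface text tells. Its arguments: {"type":"object","properties":{"increments":{"type":"array","items":{"type":"array"}},"fingers":{"type":"number"},"grip_force":{"type":"number"}},"required":["increments"]}

```bash
mkdir -p pics
python3 - <<'E'
from plant import readout, cams, ctrl
import cv2
for n in("side","top"):
    cv2.imwrite(f"pics/{n}0.png",cams.read_camera(n)[:,:,::-1]); print(n,cams.get_calibration(n))
print(readout.get_state(), ctrl.hold_point_z)
E
```

```text
side {'fx': 396.18461697436226, 'fy': 396.18461697436226, 'cx': 254.28984017523234, 'cy': 195.3704366473397, 'eye': array([0.19195695, 0.82064484, 0.83719414]), 'rotation': array([-0.08325477,  0.41251272,  0.89064403, -0.17220659])}
top {'fx': 455.0771893844268, 'fy': 455.0771893844268, 'cx': 249.01402655137673, 'cy': 186.12981672404482, 'eye': array([ 0.3488679 , -0.00152518,  1.36967361]), 'rotation': array([ 0.03943491, -0.0593939 , -0.70013442,  0.71044285])}
{'time': 0.1, 'qpos': array([-1.28102470e+00,  2.87129305e-01,  1.57804975e+00, -2.65951980e-05,
        1.27856228e+00, -1.49958768e-01]), 'dq': array([ 8.71478079e-05, -1.96876871e-03, -2.48965677e-03, -1.24183197e-03,
        8.70255126e-04, -1.68994255e-04]), 'joint_efforts': array([ 9.75633448e-04, -4.07295549e+01, -2.93697846e+01, -1.37358124e-04,
        3.42758263e-03, -2.29678352e-05]), 'eef_pos': array([ 0.28719596, -0.6101135 ,  0.19374037]), 'tcp_rot': array([ 9.75925457e-01,  2.18101692e-01, -8.77408729e-05, -1.07082903e-03]), 'contact_force': array([ 0.3094771 ,  0.5456727 , -0.84823839]), 'wrist_torque': array([-0.03721968,  0.02418888, -0.05329589]), 'finger_force': 0.0, 'opening': 1.0009824073896654} 0.0187
```

View pics/top0.png

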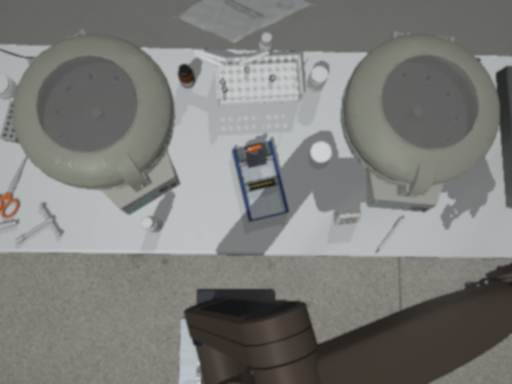

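View pics/side0.png

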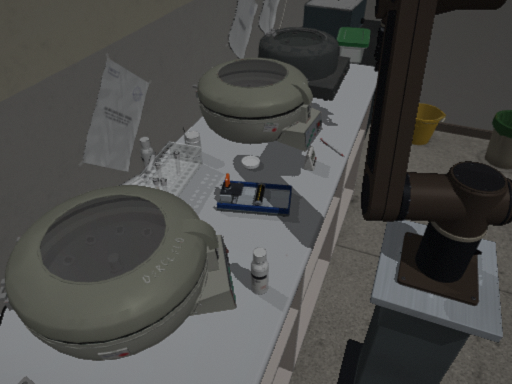

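```bash
cat > h.py <<'E'
import numpy as np, cv2
from scipy.spatial.transform import Rotation as R
from plant import cams
def proj(n,P):
    c=cams.get_calibration(n); p=(np.atleast_2d(P)-c["eye"])@R.from_quat(c["rotation"]).as_matrix()
    return np.c_[c["cx"]+c["fx"]*p[:,0]/-p[:,2], c["cy"]+c["fy"]*p[:,1]/p[:,2]]
def b2w(b,P): # b=(x,y,yaw)
    P=np.atleast_2d(P).astype(float); c,s=np.cos(b[2]),np.sin(b[2])
    return np.c_[b[0]+c*P[:,0]-s*P[:,1], b[1]+s*P[:,0]+c*P[:,1], P[:,2]]
E
python3 - <<'E'
import cv2,numpy as np
t=cv2.imread("pics/top0.png")[130:230,220:300]; s=cv2.imread("pics/side0.png")[165:220,210:300]
t=cv2.resize(t,None,fx=6,fy=6,interpolation=2)[:,:480]; s=cv2.resize(s,None,fx=6,fy=6,interpolation=2)
cv2.imwrite("pics/t1.png",t);cv2.imwrite("pics/s1.png",s)
E
```

```text
(no output)
```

View pics/t1.png

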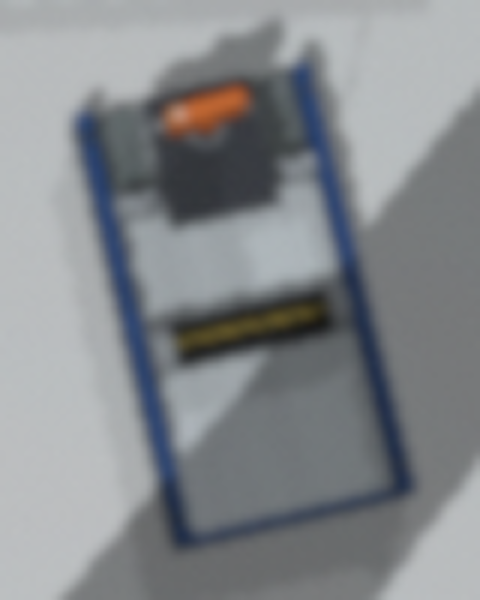

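View pics/s1.png

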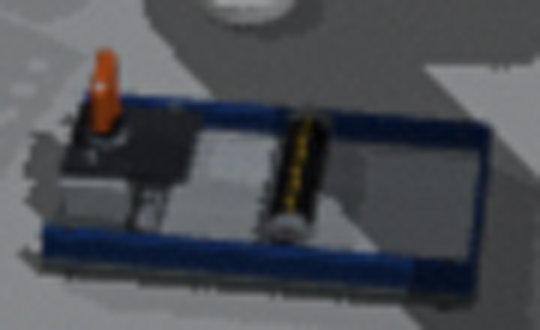

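Run:
```python
from h import *
from scipy.optimize import least_squares
px=lambda a,o:(np.array(a,float)+.5)/6-.5+np.array(o)
T=px([[78,115],[312,68],[178,547],[412,490]],(220,130)); Pt=np.array([[.1,.063,.03],[.1,-.063,.03],[-.125,.063,.03],[-.125,-.063,.03]])
S=px([[490,125],[474,262],[43,228]],(210,165)); Ps=np.array([[-.125,-.063,.03],[-.125,.063,.03],[.1,.063,.03]])
res=lambda b,w=(1,1):np.r_[w[0]*(proj("top",b2w(b,Pt))-T).ravel(),w[1]*(proj("side",b2w(b,Ps))-S).ravel()]
for w in((1,1),(1,0),(0,1)):
    r=least_squares(res,[.4,0,.2],args=(w,)); print(w,r.x,res(r.x).round(1))
b=least_squares(res,[.4,0,.2]).x; np.save("b.npy",b)
# roller ends, wing: solve bed-x,y on height plane
def onplane(n,p,z):
    f=lambda q:(proj(n,b2w(b,[[q[0],q[1],z]]))-p).ravel(); return least_squares(f,[0,0]).x
for nm,n,p,o,z in(("rollL","top",(178,342),(220,130),.038),("rollR","top",(325,312),(220,130),.038),("wingdot","top",(175,116),(220,130),.091),("wing-","top",(245,97),(220,130),.091),("keepL","top",(172,221),(220,130),.048),("keepR","top",(278,200),(220,130),.048),("roll","side",(310,115),(210,165),.038),("roll","side",(286,215),(210,165),.038),("wing","side",(104,55),(210,165),.091)):
    print(nm,onplane(n,px([p],o),z).round(4))
for n in ("rollmid","wing"): print(n,b2w(b,[[.075,0,.078]]))
```

```text
(1, 1) [ 0.5691158  -0.06942861  0.23860611] [-0.9 -0.3  0.8 -1.4 -0.9  0.7  1.6  0.8  0.6 -1.4  0.2  1.5 -0.8  0.4]
(1, 0) [ 0.56903112 -0.06899972  0.23733403] [-1.  -0.3  0.7 -1.3 -1.1  0.7  1.5  0.8  0.6 -1.3  0.1  1.7 -0.9  0.5]
(0, 1) [ 0.56954056 -0.07083123  0.23960417] [-0.5 -0.4  1.2 -1.5 -0.3  0.6  2.2  0.6  0.6 -1.7  0.2  1.2 -0.7  0.1]
rollL [-0.0256  0.0378]
rollR [-0.027  -0.0365]
wingdot [0.0743 0.0179]
wing- [ 0.0761 -0.017 ]
keepL [0.0324 0.0278]
keepR [ 0.0312 -0.0256]
roll [-0.0273 -0.0407]
roll [-0.026   0.0425]
wing [ 0.0769 -0.0096]
rollmid [[ 0.64199092 -0.05170248  0.078     ]]
wing [[ 0.64199092 -0.05170248  0.078     ]]
```

Run:
```python
from h import *
from scipy.optimize import least_squares
b=np.load("b.npy")
f=lambda p,z:least_squares(lambda q:(proj("top",[[q[0],q[1],z]])-p).ravel(),[.5,0]).x.round(3)
for nm,p,z in(("timer",(347,214),.058),("cf base L",(370,207),.1),("cf base R",(435,210),.1),("cf bowl low",(415,183),.25),("cf bowl left",(343,110),.25),("edge",(400,255),0),("bottle",(150,223),.14),("dish",(320,152),.015)): print(nm,f(p,z))
for nm,P in(("push start",[-.07,0,.022]),("push contact",[-.0385-.011,0,.022]),("push end",[.018-.011,0,.022]),("wing",[.075,0,.078])): print(nm,b2w(b,P))
```

```text
timer [ 0.457 -0.323]
cf base L [ 0.474 -0.379]
cf base R [ 0.468 -0.564]
cf bowl low [ 0.522 -0.45 ]
cf bowl left [ 0.708 -0.271]
edge [ 0.341 -0.496]
bottle [0.418 0.229]
dish [ 0.649 -0.254]
push start [[ 0.50109901 -0.08597301  0.022     ]]
push contact [[ 0.52101821 -0.08112786  0.022     ]]
push end [[ 0.57591747 -0.06777417  0.022     ]]
wing [[ 0.64199092 -0.05170248  0.078     ]]
```

Emit:
{"op": "step_arm", "data": {
  "increments": [
    [[2,37,0],[0,0,-0.1]],
    [[2,37,0],[0,0,-0.1]],
    [[2,37,0],[0,0,0]],
    [[2,37,0],[0,0,0]],
    [[2,37,0],[0,0,0]],
    [[2,37,0],[0,0,0]],
    [[2,37,0],[0,0,0]]
  ],
  "fingers": -1
}}

```text
time: 0.68
eef_pos: [0.301, -0.3496, 0.1943]
tcp_rot: [0.993, 0.119, -0.0, -0.001]
contact_force: [0.6, 0.0, 0.9]
opening: 0.009
finger_force: 0.0
```

Emit:
{"op": "step_arm", "data": {
  "increments": [
    [[20,30,0],[0,0,0]],
    [[20,30,0],[0,0,0]],
    [[20,30,0],[0,0,0]],
    [[20,30,0],[0,0,0]],
    [[20,30,0],[0,0,0]],
    [[29,30,0],[0,0,0]],
    [[29,30,0],[0,0,0]],
    [[29,30,0],[0,0,0]]
  ]
}}

```text
time: 1.35
eef_pos: [0.489, -0.1099, 0.1948]
tcp_rot: [0.993, 0.12, 0.0, 0.0]
contact_force: [0.8, -0.7, 0.3]
opening: -0.001
finger_force: 0.0
```

Emit:
{"op": "step_arm", "data": {
  "increments": [
    [[8,23,-30],[0,0,0]],
    [[0,0,-40],[0,0,0]],
    [[0,0,-40],[0,0,0]],
    [[0,0,-30],[0,0,0]],
    [[0,0,-20],[0,0,0]],
    [[0,0,-10],[0,0,0]],
    [[0,0,0],[0,0,0]]
  ]
}}

```text
time: 1.93
eef_pos: [0.4939, -0.0879, 0.0222]
tcp_rot: [0.993, 0.12, -0.003, -0.001]
contact_force: [0.4, 0.2, -0.7]
opening: 0.001
finger_force: 0.0
```

Run:
```python
from h import *
t=cams.read_camera("top")[130:230,220:300,::-1]; s=cams.read_camera("side")[165:220,210:300,::-1]
t=cv2.resize(t,None,fx=5,fy=5,interpolation=2); s=cv2.resize(s,None,fx=4,fy=4,interpolation=2)
o=np.zeros((500,760,3),np.uint8); o[:500,:400]=t; o[:220,400:760]=s; cv2.imwrite("pics/c2.png",o)
```

```text
(no output)
```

View pics/c2.png

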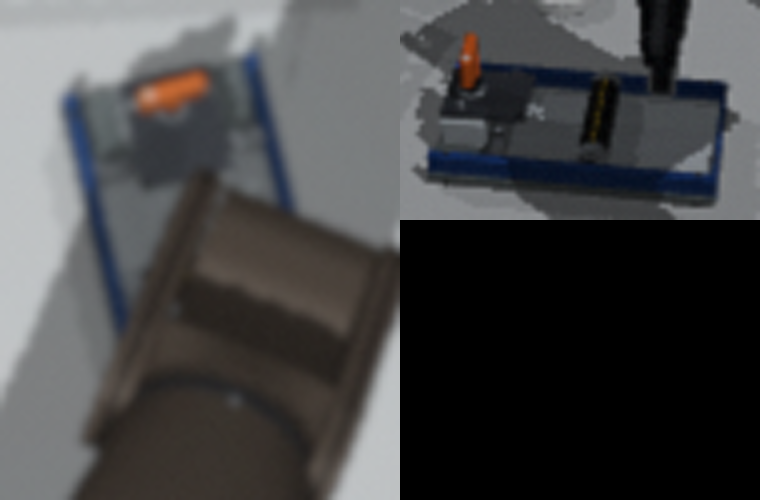

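Run:
```python
from h import *
from plant import readout
s=readout.get_state(); b=np.load("b.npy"); p=s["eef_pos"]
print(p, proj("side",p), proj("top",p)); c,sn=np.cos(b[2]),np.sin(b[2]); d=p[:2]-b[:2]; print(c*d[0]+sn*d[1],-sn*d[0]+c*d[1])
print(proj("side",b2w(b,[[-.07,-.052,.016],[-.07,.052,.016],[-.07,0,.022]])))
```

```text
[ 0.4968785  -0.08916659  0.02575116] [[274.49940595 195.59696025]] [[265.91230366 200.24378036]]
-0.07485573723260985 -0.0021055891407366113
[[274.57809039 187.99725376]
 [270.96421684 209.10658216]
 [272.87281557 196.78754328]]
```

Run:
```python
from h import *
s=cams.read_camera("side")[178:206,255:290,::-1]
cv2.imwrite("pics/c3.png",cv2.convertScaleAbs(cv2.resize(s,None,fx=16,fy=16,interpolation=2),alpha=1.8))
```

```text
(no output)
```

View pics/c3.png

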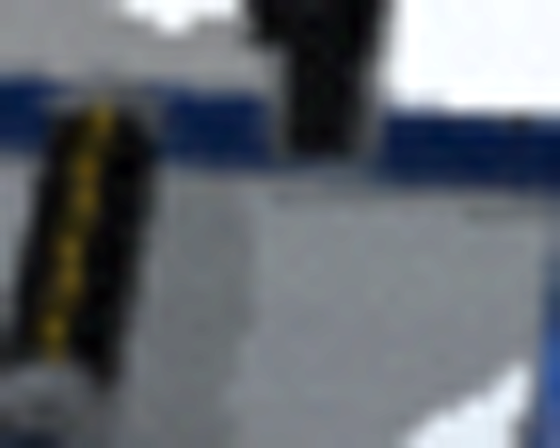

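Emit:
{"op": "step_arm", "data": {
  "increments": [
    [[6,3.5,0],[0,0,0]],
    [[6,1.5,0],[0,0,0]],
    [[4,1,0],[0,0,0]],
    [[4,1,0],[0,0,0]],
    [[4,1,0],[0,0,0]],
    [[4,1,0],[0,0,0]],
    [[4,1,0],[0,0,0]],
    [[4,1,0],[0,0,0]]
  ]
}}

```text
time: 2.75
eef_pos: [0.5326, -0.0777, 0.0249]
tcp_rot: [0.993, 0.12, -0.0, -0.0]
contact_force: [-0.4, -0.5, 0.7]
opening: -0.001
finger_force: 0.0
```

Run:
```python
from h import *
from plant import readout
st=readout.get_state(); b=np.load("b.npy"); p=st["eef_pos"]
c,sn=np.cos(b[2]),np.sin(b[2]); d=p[:2]-b[:2]; print(c*d[0]+sn*d[1],-sn*d[0]+c*d[1],p,st["contact_force"])
s=cams.read_camera("side")[178:210,235:290,::-1]
cv2.imwrite("pics/c4.png",cv2.convertScaleAbs(cv2.resize(s,None,fx=13,fy=13,interpolation=2),alpha=1.8))
```

```text
-0.037407557049056454 0.0005563566101236088 [ 0.53263656 -0.07772924  0.02493037] [-0.42902207 -0.53485389  0.73911306]
```

View pics/c4.png

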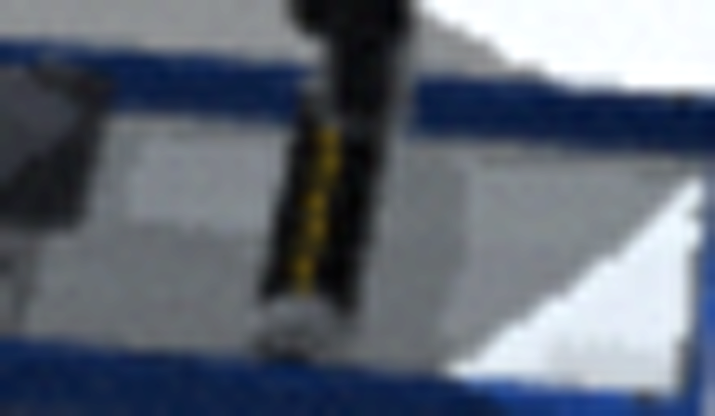

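Run:
```python
from h import *
np.save("a.npy",cams.read_camera("side"))
```

Emit:
{"op": "step_arm", "data": {
  "increments": [
    [[3,0.7,0],[0,0,0]],
    [[3,0.7,0],[0,0,0]],
    [[3,0.7,0],[0,0,0]],
    [[3,0.7,0],[0,0,0]]
  ]
}}

```text
time: 3.18
eef_pos: [0.5445, -0.075, 0.025]
tcp_rot: [0.993, 0.12, 0.0, -0.0]
contact_force: [-0.2, 1.0, -0.5]
opening: -0.001
finger_force: 0.0
```

Run:
```python
from h import *
from plant import readout
a=np.load("a.npy");s=cams.read_camera("side")
f=lambda i:cv2.convertScaleAbs(cv2.resize(i[170:210,235:290,::-1],None,fx=10,fy=7,interpolation=2),alpha=2)
d=cv2.absdiff(a,s)
cv2.imwrite("pics/c5.png",np.vstack([f(s),cv2.convertScaleAbs(f(d),alpha=2)]))
print(proj("side",readout.get_state()["eef_pos"]))
```

```text
[[258.69692681 194.79001453]]
```

View pics/c5.png

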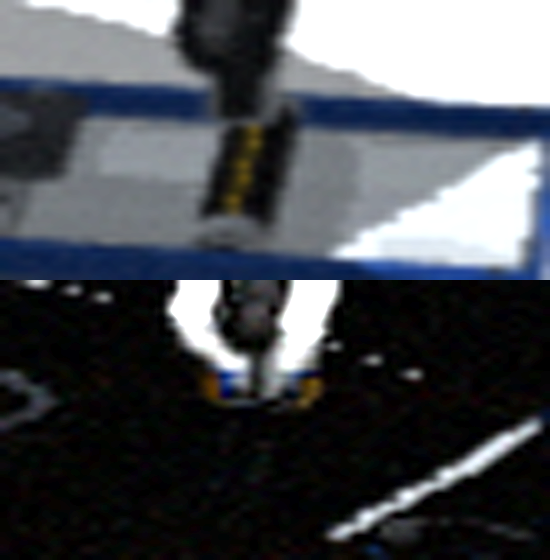

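The finger passed over the roller without touching it: its tip shows at row ~188 where the TCP would be at row ~195, so the real tip is higher than reported. I'll back off and lower gradually.

Emit:
{"op": "step_arm", "data": {
  "increments": [
    [[0,0,5],[0,0,0]],
    [[-20,-5,0],[0,0,0]],
    [[-20,-5,0],[0,0,0]],
    [[-10,-2,-5],[0,0,0]],
    [[0,0,-4],[0,0,0]],
    [[0,0,-3],[0,0,0]],
    [[0,0,-3],[0,0,0]],
    [[0,0,0],[0,0,0]]
  ]
}}

```text
time: 3.9
eef_pos: [0.4946, -0.0869, 0.0144]
tcp_rot: [0.993, 0.12, -0.0, -0.0]
contact_force: [-0.4, -0.2, -0.1]
opening: 0.003
finger_force: 0.0
```

Run:
```python
from h import *
from plant import readout
st=readout.get_state(); p=st["eef_pos"]; q=st["qpos"]; print(p,q,st["contact_force"])
a=np.load("a.npy").astype(int);s=cams.read_camera("side").astype(int)
np.save("a2.npy",s)
for n,dz in(("side",0),("side",.02),("side",.03),("top",0)): print(n,dz,proj(n,p+[0,0,dz]))
d=np.abs(a-s).sum(2)[175:205,258:290]
for r in range(30): print(175+r,''.join('#' if v>60 else '+' if v>25 else '.' for v in d[r]))
```

```text
[ 0.49462288 -0.08692558  0.01441516] [-3.76322573e-01  1.41386740e-01  2.11605164e+00  1.47489317e-04
  8.84750938e-01  9.54418179e-01] [-0.44575445 -0.15856425 -0.10326479]
side 0 [[274.83282799 198.90899989]]
side 0.02 [[275.0060198  194.09507871]]
side 0.03 [[275.09396791 191.65053319]]
top 0 [[264.91096606 201.39067652]]
175 ##########.+############........
176 ##########.+############........
177 ##########.+############........
178 #######################.........
179 #########.#############.........
180 #########..+###########.........
181 .########...##########+.........
182 .+######+...##########..........
183 ..#####.....+#########..........
184 ..+####++....++#######..........
185 .+.#.++++.....+++++++...........
186 .+.+...++.....++++++#+..........
187 ..++++++......++++++#+..........
188 ....++.........+#++.#...........
189 ..............+#####............
190 ..............+#####+...........
191 ..............+#####+.........+.
192 .............................##+
193 ............................###.
194 ...........................###+.
195 ..........................#####.
196 .........................######+
197 .......................+######..
198 ......................########..
199 ....................+########...
200 ...................########.....
201 ..................########......
202 ................+########.......
203 ...............#########........
204 ..............########..+...+++.
```

Emit:
{"op": "step_arm", "data": {
  "increments": [
    [[0,0,-3],[0,0,0]],
    [[0,0,-3],[0,0,0]],
    [[0,0,-3],[0,0,0]],
    [[0,0,0],[0,0,0]]
  ]
}}

```text
time: 4.28
eef_pos: [0.4938, -0.0868, 0.0052]
tcp_rot: [0.993, 0.12, -0.001, -0.0]
contact_force: [-0.6, 0.7, -0.2]
opening: -0.001
finger_force: 0.0
```

```bash
cat > dd.py <<'E'
from h import *
from plant import readout
st=readout.get_state(); p=st["eef_pos"]; print(p,st["contact_force"])
a=np.load("a.npy").astype(int);s=cams.read_camera("side").astype(int)
t=cams.read_camera("top"); cv2.imwrite("pics/topx.png",t[:,:,::-1])
d=np.abs(a-s).sum(2)[180:202,258:290]
for r in range(22): print(180+r,''.join('#' if v>60 else '+' if v>25 else '.' for v in d[r]))
E
python3 dd.py
```

```text
[ 0.49379405 -0.08679535  0.00517988] [-0.59184871  0.66122994 -0.23589229]
180 #########..+############........
181 .########...###########.........
182 .+######+...###########.........
183 .+#####+....###########.........
184 ..+####++...+##########.........
185 .+.#.++++....+++++++#+..........
186 .+.+...++....++++++++...........
187 ..++++++......+++++++...........
188 ....++........+.#++++...........
189 ..............+#####............
190 ..............+#####++..........
191 ..............#######+........+.
192 ..............#######........##.
193 ..............+#####+.......###.
194 ..................++.......###+.
195 ..........................#####.
196 .........................######.
197 .......................+#####...
198 ......................######....
199 ....................+#####......
200 ...................#####........
201 ..................#####.........
```

Emit:
{"op": "step_arm", "data": {
  "increments": [
    [[0,0,-3],[0,0,0]],
    [[0,0,-3],[0,0,0]],
    [[0,0,-3],[0,0,0]],
    [[0,0,0],[0,0,0]]
  ]
}}

```text
time: 4.72
eef_pos: [0.4937, -0.0869, -0.0038]
tcp_rot: [0.993, 0.12, -0.001, -0.0]
contact_force: [0.6, 1.0, 0.0]
opening: 0.003
finger_force: 0.0
```

```bash
python3 dd.py
```

```text
[ 0.49365846 -0.08685113 -0.0037787 ] [0.55165598 0.97693484 0.04455881]
180 #########..+############........
181 .########...############........
182 .+#######...############........
183 .+#####+....###########.........
184 ..+####++...+#++++#####.........
185 .+.#.++++....+++++++##..........
186 .+.+...++....+++++++++..........
187 ..++++++.....+++++++++..........
188 .............++##+##+...........
189 .............+#######+..........
190 ..............+######+..........
191 ..............#######+........+.
192 ..............#######+.......##.
193 ..............#######+......###.
194 ..............######+......###..
195 ..............+#####+.....###...
196 .................+++.....###....
197 .......................+##......
198 ......................+##.......
199 ....................+##.........
200 ...................###..........
201 ..................###++++++++++.
```

Emit:
{"op": "step_arm", "data": {
  "increments": [
    [[0,0,-3],[0,0,0]],
    [[0,0,-3],[0,0,0]],
    [[0,0,0],[0,0,0]]
  ]
}}

```text
time: 5.07
eef_pos: [0.4938, -0.0869, -0.0096]
tcp_rot: [0.993, 0.12, -0.0, -0.0]
contact_force: [0.5, 0.2, 0.2]
opening: -0.004
finger_force: 0.0
```

Emit:
{"op": "step_arm", "data": {
  "increments": [
    [[0,0,-3],[0,0,0]],
    [[0,0,0],[0,0,0]]
  ]
}}

```text
time: 5.23
eef_pos: [0.4939, -0.0869, -0.0125]
tcp_rot: [0.993, 0.12, -0.0, -0.0]
contact_force: [-0.2, -0.2, -1.1]
opening: -0.002
finger_force: 0.0
```

```bash
python3 dd.py
```

```text
[ 0.49393031 -0.08693614 -0.0125038 ] [-0.22616336 -0.16304979 -1.06921218]
180 #########..+############........
181 .########...############........
182 .+######+...############........
183 .+#####+....############........
184 ..+####.+...++++++######........
185 .+.++++++...+++++++++#+.........
186 .+.+...++...++.+++++++..........
187 ...+++++....+++++++++...........
188 .....+......+##+++##++..........
189 ............#########+..........
190 ............+#########..........
191 .............#########..........
192 ..............#######+..........
193 ..............#######+.....+....
194 ..............#######+....+#....
195 ..............#######+...+......
196 ..............#######...##......
197 ..............+#####+.++#.......
198 ................++#+.##.........
199 ...................+##.++.......
200 ..................++.+++++++....
201 .................+#++++++++++++.
```

Emit:
{"op": "step_arm", "data": {
  "increments": [
    [[0,0,-3],[0,0,0]],
    [[6,1.5,0],[0,0,0]],
    [[6,1.5,0],[0,0,0]],
    [[5,1.2,0],[0,0,0]],
    [[4,1,0],[0,0,0]],
    [[4,1,0],[0,0,0]],
    [[4,1,0],[0,0,0]],
    [[4,1,0],[0,0,0]]
  ]
}}

```text
time: 6.0
eef_pos: [0.5277, -0.0787, -0.015]
tcp_rot: [0.993, 0.12, -0.0, -0.0]
contact_force: [-0.6, -0.2, 0.3]
opening: -0.002
finger_force: 0.1
```

```bash
cat > roll.py <<'E'
from h import *
from plant import readout
from scipy.optimize import least_squares
b=np.load("b.npy"); st=readout.get_state(); p=st["eef_pos"]
c,sn=np.cos(b[2]),np.sin(b[2]); d=p[:2]-b[:2]; print("tcp bed",c*d[0]+sn*d[1],-sn*d[0]+c*d[1],p[2],st["contact_force"])
s=cams.read_camera("side"); h=cv2.cvtColor(s,cv2.COLOR_RGB2HSV)[180:215,225:290]
m=(h[...,0]>18)&(h[...,0]<35)&(h[...,1]>110)&(h[...,2]>40)
ys,xs=np.nonzero(m); pts=np.c_[xs+225,ys+180]; print("yellow px",len(pts))
for q,n in((pts[ys<=np.percentile(ys,20)].mean(0),"far"),(pts[ys>=np.percentile(ys,80)].mean(0),"near")):
    for z in(.04,):
        print(n,q,least_squares(lambda u:(proj("side",b2w(b,[[u[0],u[1],z]]))-q).ravel(),[0,0]).x.round(4))
E
python3 roll.py
```

```text
tcp bed -0.04246393135808493 0.0007770655958295146 -0.015004676728450982 [-0.64563479 -0.18126814  0.32365552]
yellow px 5
far [256. 186.] [-0.0125 -0.0245]
near [254. 197.] [-0.0141  0.0302]
```

Emit:
{"op": "step_arm", "data": {
  "increments": [
    [[5,1.2,0],[0,0,0]],
    [[5,1.2,0],[0,0,0]],
    [[5,1.2,0],[0,0,0]],
    [[5,1.2,0],[0,0,0]],
    [[5,1.2,0],[0,0,0]],
    [[5,1.2,0],[0,0,0]],
    [[5,1.2,0],[0,0,0]]
  ]
}}

```text
time: 6.63
eef_pos: [0.5629, -0.0703, -0.015]
tcp_rot: [0.993, 0.12, 0.0, 0.0]
contact_force: [0.1, 0.1, 0.3]
opening: 0.003
finger_force: 0.1
```

Emit:
{"op": "step_arm", "data": {
  "increments": [
    [[3,0.7,0],[0,0,0]],
    [[3,0.7,0],[0,0,0]],
    [[2,0.5,0],[0,0,0]],
    [[0,0,0],[0,0,0]]
  ]
}}

```text
time: 6.97
eef_pos: [0.5707, -0.0685, -0.0149]
tcp_rot: [0.993, 0.12, 0.0, 0.0]
contact_force: [-0.6, 0.1, 0.8]
opening: -0.001
finger_force: 0.0
```

```bash
python3 roll.py
python3 - <<'E'
from h import *
s=cams.read_camera("side")[165:215,215:285,::-1]
cv2.imwrite("pics/c6.png",cv2.convertScaleAbs(cv2.resize(s,None,fx=10,fy=10,interpolation=2),alpha=1.8))
E
```

```text
tcp bed 0.0017453353483090719 0.0005279412065982805 -0.014943082836780391 [-0.5630228   0.05816948  0.82600589]
yellow px 0Traceback (most recent call last):
  File "roll.py", line 9, in <module>
    for q,n in((pts[ys<=np.percentile(ys,20)].mean(0),"far"),(pts[ys>=np.percentile(ys,80)].mean(0),"near")):
                        ~~~~~~~~~~~~~^^^^^^^
    return _quantile_unchecked(
        a, q, axis, out, overwrite_input, method, keepdims, weights)
    return _ureduce(a,
                    func=_quantile_ureduce_func,
    ...<5 lines>...
                    overwrite_input=overwrite_input,
                    method=method)
    r = func(a, **kwargs)
    result = _quantile(arr,
                       quantiles=q,
    ...<2 lines>...
                       out=out,
                       weights=wgt)
    previous = arr[previous_indexes]
               ~~~^^^^^^^^^^^^^^^^^^
IndexError: index 0 is out of bounds for axis 0 with size 0
```

View pics/c6.png

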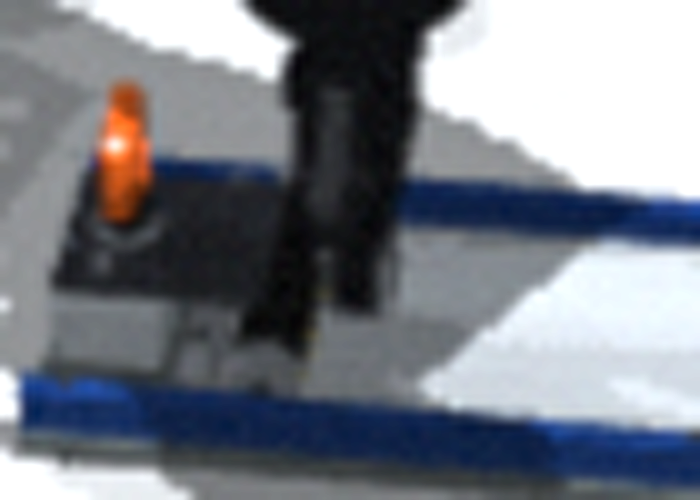

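Emit:
{"op": "step_arm", "data": {
  "increments": [
    [[2,0.5,0],[0,0,0]],
    [[2,0.5,0],[0,0,0]],
    [[0,0,0],[0,0,0]]
  ]
}}

```text
time: 7.32
eef_pos: [0.5747, -0.0676, -0.0148]
tcp_rot: [0.993, 0.12, 0.0, 0.0]
contact_force: [-1.3, -0.1, -0.0]
opening: 0.004
finger_force: 0.0
```

Emit:
{"op": "step_arm", "data": {
  "increments": [
    [[1.5,0.4,0],[0,0,0]],
    [[1,0.2,0],[0,0,0]],
    [[0,0,0],[0,0,0]]
  ]
}}

```text
time: 7.57
eef_pos: [0.5757, -0.0672, -0.015]
tcp_rot: [0.993, 0.12, -0.002, -0.0]
contact_force: [-4.9, -0.6, 3.2]
opening: -0.002
finger_force: 2.5
```

Emit:
{"op": "step_arm", "data": {
  "increments": [
    [[0,0,0],[0,0,0]],
    [[0,0,0],[0,0,0]],
    [[0,0,0],[0,0,0]],
    [[-10,-2.5,0],[0,0,0]],
    [[-10,-2.5,0],[0,0,0]],
    [[0,0,-3],[0,0,0]],
    [[0,0,0],[0,0,0]]
  ]
}}

```text
time: 8.15
eef_pos: [0.5558, -0.0719, -0.0186]
tcp_rot: [0.993, 0.119, -0.0, -0.0]
contact_force: [-0.1, 1.2, 0.2]
opening: 0.003
finger_force: 0.0
```

Emit:
{"op": "step_arm", "data": {
  "increments": [
    [[0,0,-1.5],[0,0,0]],
    [[0,0,-1.5],[0,0,0]],
    [[0,0,0],[0,0,0]]
  ]
}}

```text
time: 8.4
eef_pos: [0.5572, -0.0721, -0.0202]
tcp_rot: [0.993, 0.12, -0.0, 0.0]
contact_force: [-2.6, -0.1, 6.2]
opening: 0.003
finger_force: 2.4
```

Emit:
{"op": "step_arm", "data": {
  "increments": [
    [[-5,-1,25],[0,0,0]],
    [[0,0,38],[0,0,0.12]],
    [[0,0,38],[0,0,0.12]],
    [[0,0,38],[0,0,0.12]],
    [[10,2,0],[0,0,0.12]],
    [[20,5,0],[0,0,0.12]],
    [[20,5,0],[0,0,0.12]],
    [[20,5,0],[0,0,0.12]]
  ],
  "fingers": -0.3
}}

```text
time: 9.07
eef_pos: [0.6231, -0.0557, 0.1186]
tcp_rot: [0.856, 0.517, 0.001, 0.0]
contact_force: [0.6, -0.6, -0.0]
opening: 0.348
finger_force: 0.0
```

Emit:
{"op": "step_arm", "data": {
  "increments": [
    [[19,4,0],[0,0,0.12]],
    [[0,0,0],[0,0,0.12]],
    [[0,0,0],[0,0,0.12]],
    [[0,0,0],[0,0,0.12]],
    [[0,0,0],[0,0,0.12]],
    [[0,0,0],[0,0,0.12]],
    [[0,0,0],[0,0,0.06]],
    [[0,0,0],[0,0,0]]
  ]
}}

```text
time: 9.73
eef_pos: [0.6411, -0.0518, 0.1178]
tcp_rot: [0.597, 0.802, 0.0, 0.0]
contact_force: [0.1, -0.5, 0.3]
opening: 0.347
finger_force: 0.0
```

```bash
cat > w.py <<'E'
from h import *
from plant import readout
b=np.load("b.npy"); st=readout.get_state(); q=R.from_quat(st["tcp_rot"]).as_matrix(); y=np.arctan2(q[1,0],q[0,0])
print(st["time"],st["eef_pos"],"yaw",y,"rel bed",y-b[2],"open",st["opening"],st["finger_force"],"F",st["contact_force"],"T",st["wrist_torque"],"q",st["qpos"].round(2))
E
python3 w.py
```

```text
9.7333 [ 0.64107685 -0.05182811  0.11778657] yaw 1.860937475756861 rel bed 1.6223313635349434 open 0.34668123116578226 0.0 F [ 0.08530888 -0.47365437  0.31880129] T [-0.02547907 -0.01513684 -0.01601814] q [-0.24  0.29  1.72  0.    1.13 -0.53]
```

Emit:
{"op": "step_arm", "data": {
  "increments": [
    [[0,0,-25],[0,0,0]],
    [[0,0,-20],[0,0,0]],
    [[0,0,-10],[0,0,0]],
    [[0,0,-8],[0,0,0]],
    [[0,0,-8],[0,0,0]],
    [[0,0,-8],[0,0,0]],
    [[0,0,0],[0,0,0]]
  ]
}}

```text
time: 10.32
eef_pos: [0.6401, -0.0518, 0.0376]
tcp_rot: [0.598, 0.801, -0.0, -0.001]
contact_force: [0.1, 0.6, -1.3]
opening: 0.351
finger_force: 0.0
```

```bash
python3 w.py
python3 - <<'E'
from h import *
s=cams.read_camera("side")[150:210,205:265,::-1]; t=cams.read_camera("top")[125:185,230:290,::-1]
f=lambda i:cv2.convertScaleAbs(cv2.resize(i,None,fx=6.6,fy=8,interpolation=2),alpha=1.8)
cv2.imwrite("pics/c7.png",np.hstack([f(s),f(t)]))
E
```

```text
10.3167 [ 0.64005899 -0.05179208  0.03758466] yaw 1.8594748393656568 rel bed 1.6208687271437392 open 0.35111338042632073 0.0 F [ 0.07288353  0.60364705 -1.34531597] T [-0.05050393 -0.01786435 -0.00882917] q [-0.24  0.38  1.76 -0.    1.   -0.53]
```

View pics/c7.png

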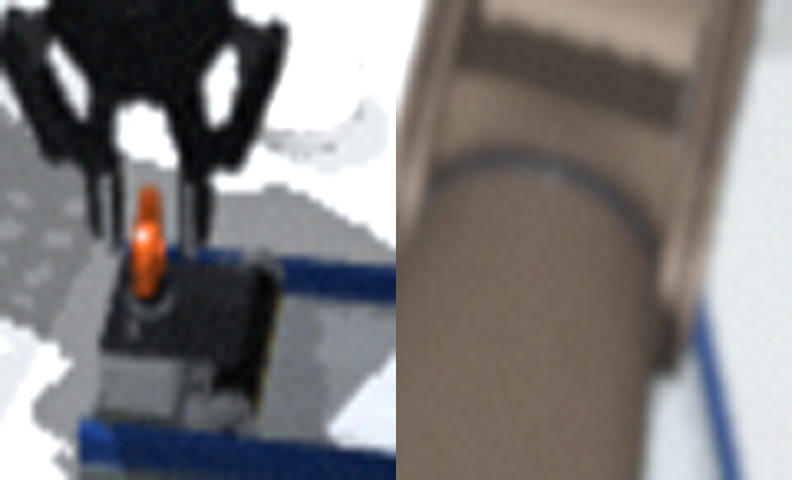

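Run:
```python
from h import *
b=np.load("b.npy")
P=[[.075,.02,.065],[.075,.02,.091],[.075,-.02,.091],[.055,.011,.0735],[.055,.011,.0775],[.055,-.011,.0775],[.1,.011,.0775]]
print(((proj("side",b2w(b,P))-[205,150])*[6.6,8]).round(0))
```

```text
[[139. 290.]
 [136. 237.]
 [153. 175.]
 [184. 262.]
 [183. 254.]
 [192. 220.]
 [ 89. 244.]]
```

Emit:
{"op": "step_arm", "data": {
  "increments": [
    [[1,0,-5],[0,0,0]],
    [[0,0,-5],[0,0,0]],
    [[0,0,0],[0,0,0]]
  ]
}}

```text
time: 10.67
eef_pos: [0.6413, -0.0519, 0.0282]
tcp_rot: [0.598, 0.802, -0.0, -0.001]
contact_force: [-0.4, 1.1, -0.7]
opening: 0.354
finger_force: 0.0
```

Emit:
{"op": "step_arm", "data": {
  "increments": [
    [[0,0,0],[0,0,0]],
    [[0,0,0],[0,0,0]],
    [[0,0,0],[0,0,0]],
    [[0,0,0],[0,0,0]],
    [[0,0,0],[0,0,0]],
    [[0,0,0],[0,0,0]]
  ],
  "fingers": -1,
  "grip_force": 40
}}

```text
time: 11.17
eef_pos: [0.6421, -0.0519, 0.0293]
tcp_rot: [0.598, 0.802, 0.0, 0.0]
contact_force: [2.3, 0.0, -0.7]
opening: 0.114
finger_force: 48.8
```

```bash
python3 w.py
```

```text
11.1667 [ 0.6420937  -0.0519421   0.02925387] yaw 1.8597955232908394 rel bed 1.6211894110689218 open 0.11390698897324805 48.814446338801645 F [ 2.32640377  0.03978711 -0.72039057] T [ 0.09734025 -0.14768487  0.06787641] q [-0.24  0.4   1.76  0.    0.98 -0.53]
```

Emit:
{"op": "step_arm", "data": {
  "increments": [
    [[0,0,-0.1],[0,0,-0.1]],
    [[0,0,-0.1],[0,0,-0.1]],
    [[0,0,-0.1],[0,0,-0.1]],
    [[0,0,-0.1],[0,0,-0.1]],
    [[0,0,-0.1],[0,0,-0.1]],
    [[0,0,-0.1],[0,0,-0.1]],
    [[0,0,-0.1],[0,0,-0.1]],
    [[0,0,-0.1],[0,0,-0.1]]
  ]
}}

```text
time: 11.83
eef_pos: [0.6389, -0.0515, 0.0282]
tcp_rot: [0.864, 0.504, -0.003, -0.002]
contact_force: [-7.7, 0.9, 5.3]
opening: 0.108
finger_force: 49.8
```

```bash
python3 w.py
```

```text
11.8333 [ 0.63888715 -0.05154146  0.02815818] yaw 1.0556034140550978 rel bed 0.8169973018331802 open 0.10846785278996807 49.82478317571804 F [-7.66399622  0.9496618   5.2792473 ] T [0.23232199 1.20017702 0.09954199] q [-0.24  0.4   1.76 -0.    0.99  0.28]
```

Emit:
{"op": "step_arm", "data": {
  "increments": [
    [[-1,0,-0.1],[0,0,-0.1]],
    [[-1,0,-0.1],[0,0,-0.1]],
    [[0,0,-0.1],[0,0,-0.1]],
    [[0,0,-0.1],[0,0,-0.1]],
    [[0,0,-0.1],[0,0,-0.1]],
    [[0,0,-0.1],[0,0,-0.1]],
    [[0,0,-0.1],[0,0,-0.1]],
    [[0,0,0],[0,0,0]]
  ]
}}

```text
time: 12.5
eef_pos: [0.637, -0.0494, 0.0273]
tcp_rot: [0.984, 0.177, -0.003, -0.003]
contact_force: [-6.8, 5.8, 4.7]
opening: 0.109
finger_force: 49.7
```

```bash
python3 w.py
```

```text
12.5 [ 0.6370289  -0.04937391  0.02728177] yaw 0.35600425557573845 rel bed 0.11739814335382079 open 0.10897745758707433 49.658556394279 F [-6.8427827   5.79562038  4.74968388] T [ 0.97842463  0.90115329 -0.06358655] q [-0.24  0.39  1.77  0.    0.99  0.98]
```

Emit:
{"op": "step_arm", "data": {
  "increments": [
    [[-1,1,0],[0,0,-0.04]],
    [[-1,1,0],[0,0,-0.04]],
    [[-1,1,0],[0,0,-0.04]],
    [[0,0,0],[0,0,0]]
  ]
}}

```text
time: 12.83
eef_pos: [0.6369, -0.0489, 0.0272]
tcp_rot: [0.993, 0.12, 0.0, 0.0]
contact_force: [2.8, -0.8, -3.8]
opening: 0.108
finger_force: 48.3
```

```bash
python3 w.py
```

```text
12.8333 [ 0.6369055  -0.04889844  0.02724207] yaw 0.23961374224560805 rel bed 0.0010076300236903923 open 0.10815327919431425 48.33139014313929 F [ 2.76861082 -0.83032443 -3.81182103] T [ 0.02031922 -0.42042571  0.01071716] q [-0.24  0.39  1.78 -0.    0.98  1.1 ]
```

Emit:
{"op": "step_arm", "data": {
  "increments": [
    [[0,0,0],[0,0,-0.03]],
    [[0,0,0],[0,0,-0.03]],
    [[0,0,0],[0,0,0]]
  ]
}}

```text
time: 13.08
eef_pos: [0.6369, -0.0489, 0.0273]
tcp_rot: [0.996, 0.092, 0.0, 0.0]
contact_force: [1.6, 1.2, -2.6]
opening: 0.114
finger_force: 59.5
```

```bash
python3 w.py
```

```text
13.0833 [ 0.63687686 -0.04887005  0.0272909 ] yaw 0.18445927049435523 rel bed -0.05414684172756243 open 0.11393885290763167 59.498712579515995 F [ 1.5748571   1.19424213 -2.59067017] T [ 0.21501728 -0.43229368  0.98542416] q [-0.23  0.39  1.78 -0.    0.98  1.15]
```

Emit:
{"op": "step_arm", "data": {
  "increments": [
    [[0,0,0],[0,0,-0.02]],
    [[0,0,0],[0,0,0]],
    [[0,0,0],[0,0,0.07]],
    [[0,-0.4,0.1],[0,0,0.1]],
    [[0.3,-0.4,0.1],[0,0,0.1]],
    [[0.3,-0.4,0.1],[0,0,0.1]],
    [[0.3,-0.4,0.1],[0,0,0.1]],
    [[0.3,-0.4,0.1],[0,0,0.1]]
  ]
}}

```text
time: 13.75
eef_pos: [0.6378, -0.0506, 0.0278]
tcp_rot: [0.934, 0.357, 0.0, -0.001]
contact_force: [1.4, 0.6, -1.6]
opening: 0.104
finger_force: 45.6
```

Emit:
{"op": "step_arm", "data": {
  "increments": [
    [[0.3,-0.3,0.1],[0,0,0.1]],
    [[0.3,-0.3,0.1],[0,0,0.1]],
    [[0.3,0,0.1],[0,0,0.1]],
    [[0.3,0,0.1],[0,0,0.1]],
    [[0.3,0,0.1],[0,0,0.1]],
    [[0.3,0,0.1],[0,0,0.1]],
    [[0.3,0,0.1],[0,0,0.1]],
    [[0,0,0],[0,0,0]]
  ]
}}

```text
time: 14.42
eef_pos: [0.6403, -0.052, 0.0288]
tcp_rot: [0.756, 0.655, 0.0, 0.0]
contact_force: [2.3, -0.8, -2.3]
opening: 0.107
finger_force: 45.6
```

```bash
python3 w.py
```

```text
14.4167 [ 0.64031111 -0.05201975  0.02875427] yaw 1.4283673765811837 rel bed 1.189761264359266 open 0.10733033873822605 45.56956058484502 F [ 2.29381485 -0.77332102 -2.32629147] T [-0.05022064 -0.41036559  0.06661482] q [-0.24  0.39  1.77  0.    0.98 -0.1 ]
```

Emit:
{"op": "step_arm", "data": {
  "increments": [
    [[0.3,0,0.1],[0,0,0.1]],
    [[0.3,0,0.1],[0,0,0.1]],
    [[0.3,0,0.1],[0,0,0.1]],
    [[0.3,0,0.1],[0,0,0.06]],
    [[0,0,0],[0,0,0]],
    [[0,0,0],[0,0,0]],
    [[0,0,0],[0,0,0]]
  ]
}}

```text
time: 15.0
eef_pos: [0.6418, -0.0519, 0.0292]
tcp_rot: [0.627, 0.779, 0.0, 0.001]
contact_force: [3.8, -1.9, -3.8]
opening: 0.108
finger_force: 45.3
```

```bash
python3 w.py
python3 - <<'E'
from h import *
b=np.load("b.npy"); s=cams.read_camera("side").astype(int); old=cv2.imread("pics/side0.png")[:,:,::-1].astype(int)
o=(s[...,0]>130)&(s[...,0]>2*s[...,2])&(s[...,0]>1.6*s[...,1]); o[:150]=0;o[200:]=0
oo=(old[...,0]>130)&(old[...,0]>2*old[...,2])&(old[...,0]>1.6*old[...,1]); oo[:150]=0;oo[200:]=0
for m in(o,oo): ys,xs=np.nonzero(m[:,200:260]); print("orange",len(xs),xs.min()+200,xs.max()+200,ys.min(),ys.max())
print("roller near end centre exp",proj("side",b2w(b,[[.03,.05,.028],[.018,.05,.028],[.018,.03,.028],[.018,.03,.034]])))
# yellow line after 56.5mm roll
ph=.0565/.012; print("line offset",.012*np.sin(ph),.012*np.cos(ph), proj("side",b2w(b,[[.03+.012*np.sin(ph),y,.028+.012*np.cos(ph)] for y in(.04,.0)])))
for r in range(186,206): print(r,' '.join('%3d,%3d,%3d'%tuple(v) for v in s[r,236:250]))
E
```

```text
15.0 [ 0.64175009 -0.05194938  0.02921693] yaw 1.7864004715268678 rel bed 1.5477943593049501 open 0.10839287717533592 45.31093531055376 F [ 3.78258693 -1.86054353 -3.83653676] T [-0.23071192 -0.68136881 -0.06485301] q [-0.24  0.39  1.76 -0.    0.98 -0.45]
orange 5 225 227 178 180
orange 14 226 228 174 180
roller near end centre exp [[239.00135172 202.78525891]
 [242.82374404 203.14070199]
 [243.89462081 198.95906499]
 [243.85006416 197.5021664 ]]
line offset -0.011999901310497243 -4.866763119961174e-05 [[243.36280612 201.04887605]
 [245.45321254 192.88579175]]
186  19, 19, 23  18, 20, 23  18, 20, 23  18, 20, 24  20, 21, 23  18, 20, 22  16, 18, 20  11, 10, 12   6,  6,  8   4,  5,  3  10,  9,  7  23, 22, 23  25, 31, 45  24, 31, 47
187  16, 16, 18  18, 18, 21  19, 21, 24  17, 18, 22  17, 18, 22  21, 23, 25  18, 18, 22   8,  9,  9   6,  7,  9   3,  5,  4  17, 17, 12  43, 42, 37  61, 63, 66  59, 62, 66
188  17, 19, 21  14, 15, 19  16, 17, 18  20, 22, 23  20, 21, 24  19, 20, 23  15, 16, 18   6,  6,  9   9,  8,  8   6,  7,  5  22, 21, 14  52, 49, 39  62, 64, 67  63, 66, 69
189  16, 17, 19  
[... 2206 characters left out ...]
  62, 65, 67
202  48, 50, 53  46, 49, 51  44, 45, 47  41, 43, 46  39, 41, 43  35, 36, 39  44, 44, 48  48, 48, 49  61, 62, 56  64, 65, 67  61, 62, 64  61, 63, 65  61, 62, 66  60, 62, 64
203  43, 45, 51  40, 43, 47  33, 35, 39  24, 27, 31  33, 35, 38  41, 43, 47  44, 46, 49  50, 53, 55  57, 61, 62  60, 63, 65  61, 64, 66  61, 65, 66  60, 62, 65  61, 63, 66
204  13, 23, 45  17, 26, 44  12, 21, 39  12, 19, 34  18, 24, 37  26, 32, 44  36, 40, 50  37, 41, 49  45, 50, 55  56, 59, 62  55, 59, 63  55, 58, 63  56, 60, 63  54, 57, 61
205  11, 23, 47   8, 21, 45  11, 22, 46  10, 22, 45  11, 23, 45  13, 23, 46  10, 20, 43  11, 22, 41  11, 21, 40  15, 23, 42  15, 24, 42  18, 26, 44  23, 31, 46  22, 30, 45
```

```bash
python3 -c "
from plant import sign_off
print(sign_off())"
```

```text
the job is handed in; nothing more can be done
None
```

The roller is against the end stop, and the thumbscrew was turned to its seat and backed off about a quarter turn (roughly 1.55 rad by the tool's angle). The gripper still holds the wing with about 45 N; the job is handed in, but no verdict was returned.

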